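# Fish the toy rolling pin out of the washing tray through the hatch

### The arm

A 6-joint arm with a two-finger parallel gripper is mounted at the origin on the work surface. World frame = base frame: x ahead of the robot, y to its left, z up, the work surface at z = 0. Lengths are in m, angles in rad, forces in N, time in s.
With the tool pointing down it reaches from about 0.35 to 1 m from the base axis. Payload 7.1 kg.
Tool frame: the origin (TCP) lies between the finger pads; the fingertips stand 22 mm ahead of it and the grasp point (between the pads) lies 3 mm ahead of it; z points along the fingers, y is the line along which they close (so a half turn about z gives the same grasp; the last joint's range is limited). The gripper opens to 85 mm and grips with 20 to 120 N. Pads are 22 mm wide; open, the fingers measure 114 mm over their backs; the gripper's body (76 mm by 85 mm) begins 54 mm behind the grasp point. The pads swing forward as they close: fully open they stand 13 mm farther back than shut.
Start: joints at [-1.145, 0.423, 1.63, -0, 1.089, -0.019], TCP at [0.269, -0.564, 0.228] pointing down, gripper open.
Joint ranges: [-3, 3], [-0.9, 2.11], [0.09, 2.58], [-1.31, 4.45], [0.11, 2.69], [-2.54, 2.54]. Speed limits (rad/s): [2.39, 2.39, 3.01, 3.14, 3.14, 3.14].

### API

Orientations are given as a rotation vector (axis times angle).
In Python, from rig import manip gives the robot as it stands. The module is installed in compiled form; this text tells all that it offers. Calls block until the motion is done:
- manip.move_to(position, orientation): joint-space move of the TCP to a pose.
- manip.servo_line(position, orientation=None, rate=0.15): straight line of the TCP; orientation=None keeps the orientation; rate is the mean speed in m/s.
- manip.set_joints(angles): joint-space move.
- manip.command_gripper(opening, f_grip=None): finger opening in m; f_grip is the grip in N (None keeps the last); returns when the fingers have stopped.
- manip.hold(seconds).
- manip.solve_ik(position, orientation): joint angles nearest the present ones, or None.
- manip.camera(name): name is "scene" or "top" or "wrist"; returns a dict with "image" (480x640x3 uint8, red, green, blue), "fx", "fy", "cx", "cy" (pixels), "cam_to_world" (4x4, takes a point from camera to world coordinates); the wrist camera has in their place "mount" (4x4, takes a point from camera to tool coordinates, whose origin is the TCP and whose axes are the flange's). Camera axes: x right, y down, z forward; pixel columns grow to the right and rows downward; lengths in m; the calibration is good to about 2 mm. A picture is of the moment at which its call begins: read the wrist's pose just before it. There is no depth.
A pose or a line that the arm cannot do raises manip.IKError and nothing moves.
- manip.sign_off(): hands the job in; it is judged then, once.
Readings, each from a call of its own:
- manip.get_time(): time.
- manip.get_joint_positions(): joint angles.
- manip.get_joint_vel(): joint speeds.
- manip.get_tau(): joint torques, N m.
- manip.get_position(): TCP position.
- manip.get_ee_rot(): TCP orientation.
- manip.get_contact_force(): force on the tool from outside, world axes, zero at the start.
- manip.get_torque(): the same for the moment, N m.
- manip.get_width(): finger opening in m.
- manip.get_grip_force(): force on a finger pad.
Only numpy, scipy, OpenCV 4.12 (cv2) and the standard library are available. Lean on these libraries where they do the work, as an engineer would, in place of code of your own. Each camera call takes 0.05 s, during which the arm holds its last target. There are 200 camera calls.

### The job

Take the toy rolling pin out of the washing tray through the hatch in the grid on top; the pin is longer than the hatch, so shift it along and bring one end up through first, at a slant. Finish while still holding the pin in the gripper, well clear of the grid, above the tray, still and at a clear slant, so that it can drip off into the tray. Leave the cup, the saucepan and the toy basket where they are.

Things in the scene. Friction and masses are not known exactly. Their poses are not given: they have to be found in the camera images.
- tray: Blue plastic washing tray, fixed, under a fixed white grid. Origin: centre of the underside, on the table; x along the long side, z up. Outside 390 (x) x 210 (y) mm plus an 8 mm rim; inside 380 x 200 mm; inner floor 5 mm above the table. Grid: underside 59 mm, top 65 mm above the table; gaps between bars 14 mm or less. The only opening is the hatch in the grid's middle.
- hatch (a point): Centre of the hatch, a rectangular opening 150 mm (x) by 140 mm (y) in the grid, level with the grid's top (65 mm above the table), straight above the tray's origin; axes as the tray's.
- pin_center (a point): Centre of the toy rolling pin: plain wood, 240 mm long, x along it, lying loose (it can roll) on the tray's floor, roughly along the tray's x, one or both ends below bars. Barrel 30 mm across, 140 long, to be gripped from above through the hatch; a 16 mm thick, 50 long handle with rounded tip at each end. Axis 20 mm above the table at the start. 0.06 to 0.13 kg, balanced here.
- pin_end_a (a point): Tip of the handle at the pin's +x end, on its axis, 120 mm from the centre.
- pin_end_b (a point): Tip of the handle at the pin's -x end, on its axis, 120 mm from the centre.
- cup: White toy cup, 60 mm across, 55 mm high, standing on the table beside one end of the tray; origin at the centre of its underside. Leave alone.
- saucepan: Steel toy saucepan, 96 mm across, 50 mm high, with a black handle 50 mm long along its x, standing on the table beside the other end of the tray; origin at the centre of its underside. Leave alone.
- basket: White basket with toy food, 160 x 110 x 60 mm, standing on the table along the far long side of the tray; origin at the centre of its underside. Leave alone.
Not all that is in view belongs to the job. Of the things that look like the part that bears pin_center, the larger one is meant.

How it is judged:
On the way:
1. one tip of the pin is up through the hatch, above the grid, while the other tip is still below the grid (((height (world z) of pin_end_a above 0.08 m and height (world z) of pin_end_b below 0.055 m) or (height (world z) of pin_end_b above 0.08 m and height (world z) of pin_end_a below 0.055 m))), for 0.1 s.
At the end, for the whole second after the job is handed in: The pin is held in the gripper's fingers (more than 1 N), at rest (under 50 mm/s), not touching the tray or grid, both tips more than 85 mm above the table (20 mm above the grid), its centre above the tray (within the tray's outline seen from above), and its axis at least 15 degrees off level (height (world z) of each of pin_end_a, pin_end_b above 0.085 m and (angle between pin_center's own x axis and vertical below 1.31 rad or angle between pin_center's own x axis and vertical above 1.83 rad) and x of pin_center in the frame of tray between -0.195 and 0.195 m and y of pin_center in the frame of tray between -0.105 and 0.105 m and contact force between pin and the fingers above 1 N and contact force between pin and tray below 0.1 N and linear speed of pin below 0.05 m/s); the arm keeps its last pose, push and grip.
It fails at once if the cup is moved by more than 30 mm (distance of cup from where it was at the start of the episode above 0.03 m).
It fails at once if the saucepan is moved by more than 30 mm (distance of saucepan from where it was at the start of the episode above 0.03 m).
It fails at once if the basket is moved by more than 30 mm (distance of basket from where it was at the start of the episode above 0.03 m).
It also fails if it takes over 38 s, if anything falls off the work surface, if the arm or the gripper's body presses on something with over 40 N, if the wrist force passes 120 N, or if a joint passes its speed limit or range.

## Working session

There is one attempt and no reset: what is moved stays moved. The work goes in short steps, each a Python script; the robot and the scene stay as the last script left them, time stands still between calls to the robot, and variables do not carry over. Pictures are saved under pics/ and viewed, at most 10 in all, crops included, and the job is handed in when it is done.

```bash
mkdir -p pics; python3 - <<'E'
from rig import manip as m
import cv2,numpy as np
for n in("scene","top"):
    c=m.camera(n); cv2.imwrite(f"pics/{n}0.png",c["image"][:,:,::-1]); np.savez(f"pics/{n}0.npz",**{k:v for k,v in c.items()})
    print(n,c["fx"],c["cx"],c["cy"],np.round(c["cam_to_world"],3).tolist())
print(m.get_time(),m.get_ee_rot(),np.round(m.camera("wrist")["mount"],3).tolist())
E
```

```text
scene 441.12967053272047 317.67196306870767 236.8335972136406 [[-0.185, 0.718, -0.671, 1.166], [0.983, 0.142, -0.119, 0.14], [0.01, -0.681, -0.732, 0.786], [0.0, 0.0, 0.0, 1.0]]
top 621.4635586653244 317.74964861401656 246.70764111480173 [[0.004, -0.997, 0.078, 0.444], [-1.0, -0.005, -0.001, 0.043], [0.001, -0.078, -0.997, 1.112], [0.0, 0.0, 0.0, 1.0]]
0.1 [-3.06289009e+00 -6.92634105e-01  4.19553326e-04] [[-0.001, -0.945, -0.328, 0.085], [1.0, -0.001, 0.0, -0.0], [-0.001, -0.328, 0.945, -0.145], [0.0, 0.0, 0.0, 1.0]]
```

View pics/top0.png

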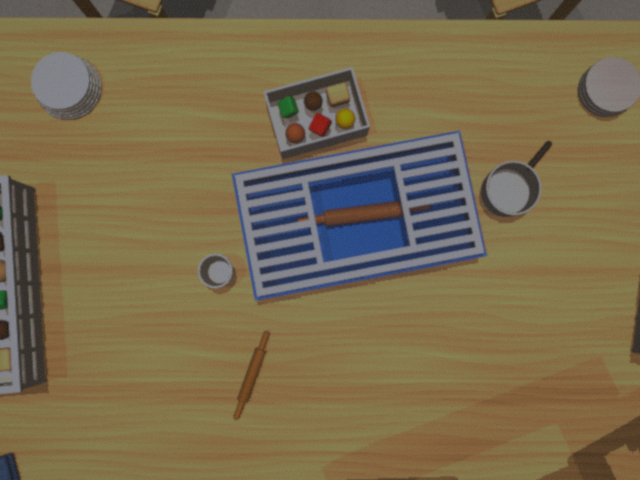

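View pics/scene0.png

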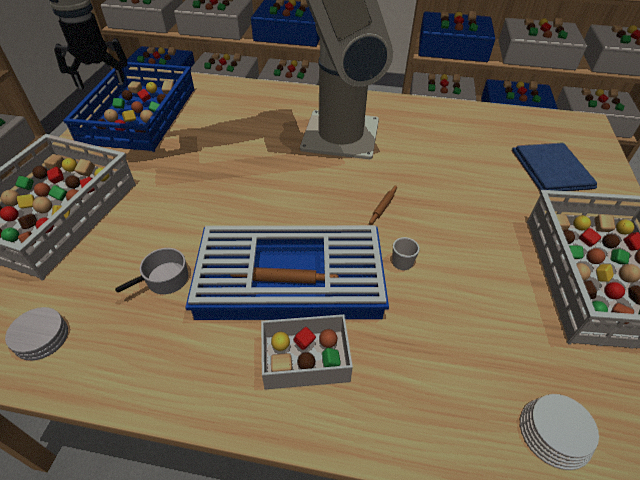

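The top view shows the tray with grid corners at about (235,173), (461,133), (485,255) and (257,298). The larger pin's barrel runs from about (327,217) to (400,211), with tips near (300,219) and (431,208). The small pin at (252,375) is a decoy. In the scene view, the cup, saucepan and basket stand around the tray.

```bash
cat > h.py <<'E'
import numpy as np,cv2
def ray(c,uv,z,T=None):
    T=c["cam_to_world"] if T is None else T
    uv=np.atleast_2d(uv).astype(float)
    d=np.c_[(uv[:,0]-c["cx"])/c["fx"],(uv[:,1]-c["cy"])/c["fy"],np.ones(len(uv))]@T[:3,:3].T
    o=T[:3,3]; return o+d*((z-o[2])/d[:,2])[:,None]
E
python3 - <<'E'
from h import *
c=np.load("pics/top0.npz"); im=c["image"]; hsv=cv2.cvtColor(im,cv2.COLOR_RGB2HSV)
roi=np.zeros(im.shape[:2],np.uint8); roi[125:305,225:490]=255
blue=cv2.inRange(hsv,(100,120,40),(130,255,255))&roi
n=max(cv2.findContours(blue,0,2)[0],key=cv2.contourArea)
# outer outline: rim
pts=np.argwhere(blue)[:,::-1]
r=cv2.minAreaRect(pts.astype(np.float32)); print("rim px",r)
b=cv2.boxPoints(r); 
for z in(.0,.06): 
    w=ray(c,b,z); print("rim",z,w[:,:2].round(4).tolist(),[round(np.linalg.norm(w[i]-w[i-1]),3) for i in range(4)],w.mean(0).round(4))
# hatch: largest closed region not white
white=cv2.inRange(hsv,(0,0,100),(180,70,255))&roi
lab=[k for k in cv2.findContours(255-cv2.bitwise_and(white,roi),cv2.RETR_LIST,2)[0] if 3000<cv2.contourArea(k)<12000]
for k in lab:
    r=cv2.minAreaRect(k); w=ray(c,cv2.boxPoints(r),.065); print("hatch?",r,w[:,:2].round(4).tolist(),[round(np.linalg.norm(w[i]-w[i-1]),3) for i in range(4)],w.mean(0).round(4))
br=cv2.inRange(hsv,(3,90,30),(20,255,255)); m2=np.zeros_like(roi); m2[185:240,290:440]=255
k=max(cv2.findContours(br&m2,0,2)[0],key=cv2.contourArea); r=cv2.minAreaRect(k); print("pin",r)
w=ray(c,cv2.boxPoints(r),.025);print(w[:,:2].round(4).tolist())
ys,xs=np.nonzero(br&m2); print(xs.min(),xs.max())
for x in range(xs.min(),xs.max()+1,4):
    s=ys[xs==x]; print(x,len(s),s.mean().round(1) if len(s) else 0,end="; ")
cv2.imwrite("pics/crop.png",cv2.resize(im[120:310,220:500,::-1],None,fx=2.8,fy=2.8,interpolation=2))
E
```

```text
rim px ((358.4878234863281, 214.78533935546875), (127.80164337158203, 234.09596252441406), 79.3150863647461)
rim 0.0 [[0.6624, 0.1981], [0.7444, -0.2198], [0.5153, -0.2592], [0.4359, 0.1524]] [np.float64(0.231), np.float64(0.426), np.float64(0.232), np.float64(0.419)] [ 0.5895 -0.0321  0.    ]
rim 0.06 [[0.6506, 0.1897], [0.7282, -0.2056], [0.5114, -0.2429], [0.4363, 0.1465]] [np.float64(0.219), np.float64(0.403), np.float64(0.22), np.float64(0.397)] [ 0.5816 -0.0281  0.06  ]
hatch? ((358.4300842285156, 213.93650817871094), (81.54430389404297, 88.34281158447266), 79.11447143554688) [[0.6355, 0.0598], [0.665, -0.0882], [0.5279, -0.1136], [0.499, 0.033]] [np.float64(0.139), np.float64(0.151), np.float64(0.139), np.float64(0.149)] [ 0.5818 -0.0273  0.065 ]
pin ((358.05120849609375, 213.8966522216797), (14.396774291992188, 86.44463348388672), 82.64761352539062)
[[0.5893, 0.0479], [0.6097, -0.1033], [0.5843, -0.1064], [0.564, 0.0446]]
298 428
298 2 219.5; 302 3 219.0; 306 3 218.0; 310 0 0; 314 0 0; 318 7 219.0; 322 8 218.5; 326 13 217.0; 330 14 217.5; 334 14 216.5; 338 14 216.5; 342 14 215.5; 346 14 215.5; 350 14 214.5; 354 14 214.5; 358 15 214.0; 362 14 213.5; 366 14 212.5; 370 14 212.5; 374 14 211.5; 378 14 211.5; 382 15 211.0; 386 14 210.5; 390 14 209.5; 394 15 209.0; 398 14 208.5; 402 0 0; 406 0 0; 410 0 0; 414 2 208.5; 418 2 208.5; 422 2 207.5; 426 3 207.0;
```

View pics/crop.png

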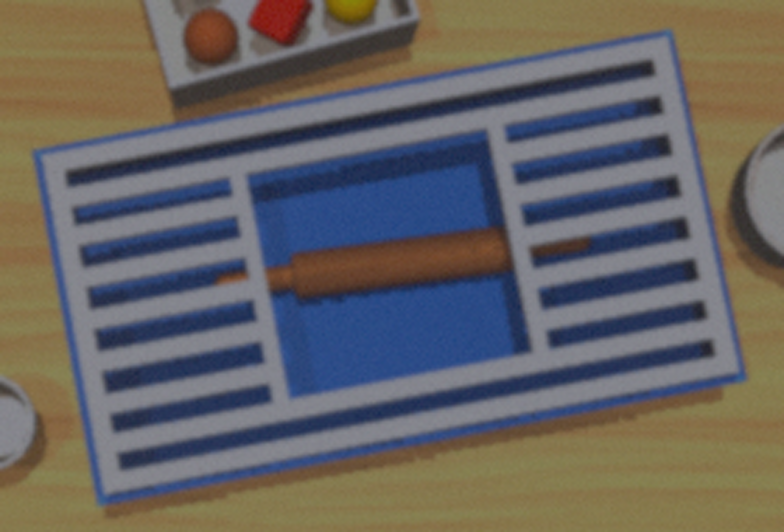

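Hatch size checks out at 139×150 mm. I'll write the path, test IK for both ends, then go above the pin and look once with the wrist camera.

```bash
cat >> h.py <<'E'
from scipy.spatial.transform import Rotation as R
H=np.array([.5818,-.0273]); 
t=np.array([.0295,-.148]); t/=np.linalg.norm(t)       # tray +x (image right)
O=.040; D=.009   # grip offset from pin centre toward upper end, pin axis ahead of TCP
def pose(b,w,bz,th,yaw=0,s=1,flip=1,d=D):
    """b,w: lower tip in hatch frame (u toward upper end, s=+-1 along t), bz height, th tilt deg, yaw rad of pin vs u"""
    u=s*t; n=np.array([-u[1],u[0]]); a=R.from_rotvec([0,0,yaw]).apply([*u,0])
    th=np.deg2rad(th); ax=a*np.cos(th)+[0,0,np.sin(th)]; up=-a*np.sin(th)+[0,0,np.cos(th)]
    p=np.r_[H+b*u+w*n,bz]+(.12+O)*ax+d*up
    z=-up; y=flip*np.cross(up,a); x=np.cross(y,z)
    return p,R.from_matrix(np.c_[x,y,z]).as_rotvec()
# b,w,bz,th after grasp
PATH=[(-.178,0,.028,0),(-.174,0,.022,5),(-.170,0,.018,10),(-.166,0,.016,14),(-.150,0,.016,17),(-.140,0,.016,20),(-.110,0,.016,25),
 (-.055,0,.042,25),(-.055,0,.140,25)]
E
python3 - <<'E'
from h import *
from rig import manip as m
c=np.load("pics/top0.npz")
w=ray(c,[[297,219.3],[324.6,217.5],[431.5,206.8]],.02)[:,:2]
e=(w-H); print("pin tips/barrel in hatch frame x,y",np.c_[e@t,e@np.array([-t[1],t[0]])].round(4).tolist())
for s in(1,-1):
  for f in(1,-1):
    print(s,f,[ (None if q is None else np.round(q,2).tolist()) for q in (m.solve_ik(*pose(*p,s=s,flip=f)) for p in PATH[::4])])
E
```

```text
pin tips/barrel in hatch frame x,y [[-0.1046, 0.0163], [-0.056, 0.0101], [0.1336, -0.0073]]
1 1 [[-0.04, 0.63, 1.83, -0.0, 0.68, -0.23], [0.08, 0.59, 1.85, -0.45, 0.72, 0.23], [0.0, 0.4, 1.78, -0.54, 0.95, 0.12]]
1 -1 [None, None, None]
-1 1 [None, [-0.21, 0.63, 1.75, 0.35, 0.91, 2.5], None]
-1 -1 [[-0.1, 0.64, 1.81, -0.0, 0.69, -0.29], [-0.21, 0.63, 1.75, 0.35, 0.91, -0.64], [-0.14, 0.43, 1.73, 0.45, 1.17, -0.55]]
```

```bash
python3 - <<'E'
from h import *
from rig import manip as m
p,o=pose(-.1336,.0073,.02,0,yaw=-.099,s=-1,flip=-1)
p[2]=.20; m.move_to(p,o); m.command_gripper(.06,60)
T=np.eye(4);T[:3,:3]=R.from_rotvec(m.get_ee_rot()).as_matrix();T[:3,3]=m.get_position()
c=m.camera("wrist"); T=T@c["mount"]; im=c["image"]; cv2.imwrite("pics/w1.png",im[:,:,::-1])
np.savez("pics/w1.npz",T=T,**c)
print(m.get_time(),p,m.get_position(),m.get_width())
hsv=cv2.cvtColor(im,cv2.COLOR_RGB2HSV); br=cv2.inRange(hsv,(3,110,30),(14,255,255))
k=max(cv2.findContours(br,0,2)[0],key=cv2.contourArea); r=cv2.minAreaRect(k); bx=cv2.boxPoints(r); print(r)
w=ray(c,bx,.03,T)[:,:2]-H; u=-t; print(np.c_[w@u,w@np.array([-u[1],u[0]])].round(4).tolist())
E
```

```text
2.8833 [ 5.85142384e-01 -5.13302391e-04  2.00000000e-01] [ 0.58515589 -0.00070456  0.20000764] 0.06014140394117412
((321.49505615234375, 247.60894775390625), (155.1514434814453, 28.685924530029297), 86.88916015625)
[[0.0724, 0.0033], [0.0712, -0.0229], [-0.093, -0.0172], [-0.0918, 0.0137]]
```

View pics/w1.png

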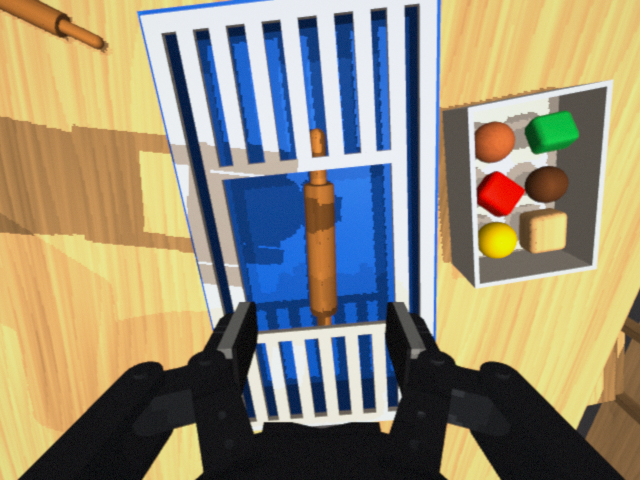

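The wrist view shows the pin between the fingers. Its barrel runs from (319,182) to (323,313), the upper tip is at (317,130) under the bars, and the hatch is clear on both sides. I'll convert those points and grasp.

```bash
python3 - <<'E'
from h import *
from rig import manip as m
c=np.load("pics/w1.npz"); u=-t; n=np.array([-u[1],u[0]])
w=ray(c,[[317.5,130],[319.5,182],[323,313]],.02,c["T"])[:,:2]-H
q=np.c_[w@u,w@n]; print(q.round(4).tolist())
yaw=-np.arctan2(q[2,1]-q[0,1],q[0,0]-q[2,0]); L=np.linalg.norm(q[1]-q[2]); print("yaw",yaw,"barrel",L)
cen=(q[0]-.12*np.array([np.cos(yaw),np.sin(yaw)])+ (q[1]+q[2])/2)/2
b=cen-.12*np.array([np.cos(yaw),np.sin(yaw)]); print("cen",cen,"b",b)
if .125<L<.155 and abs(cen[0]+.0145)<.012 and abs(cen[1])<.02:
    p,o=pose(b[0],b[1],.0205,0,yaw=yaw,s=-1,flip=-1)
    m.servo_line([p[0],p[1],.10],o,rate=.15); m.servo_line(p,o,rate=.08)
    print(m.get_contact_force(),m.get_position())
    m.command_gripper(.02,60); print(m.get_width(),m.get_grip_force(),m.get_contact_force(),m.get_time())
    np.save("b.npy",np.r_[b,yaw])
E
```

```text
[[0.1064, -0.0135], [0.0593, -0.0105], [-0.0833, 0.0002]]
yaw -0.07211227311614447 barrel 0.1429809841609647
cen [-0.01266827 -0.00502015] b [-0.13235639  0.00362582]
[ 0.48545655 -0.16803234  0.56739582] [0.58462578 0.00091714 0.0298518 ]
0.020147141336355402 0.0 [-0.37054115 -0.14823304  0.19741208] 5.2
```

```bash
python3 - <<'E'
from h import *
from rig import manip as m
T=np.eye(4);T[:3,:3]=R.from_rotvec(m.get_ee_rot()).as_matrix();T[:3,3]=m.get_position()
w=m.camera("wrist"); np.savez("pics/w2.npz",T=T@w["mount"],**w); s=m.camera("scene")["image"]
a=cv2.resize(w["image"],(480,360)); b=cv2.resize(s[215:335,180:400],(800-480,175),interpolation=2)
o=np.zeros((360,800,3),np.uint8); o[:,:480]=a; o[:175,480:]=b
cv2.imwrite("pics/w2.png",o[:,:,::-1]); print(m.get_position(),m.get_width())
E
```

```text
[0.58423173 0.00095784 0.02954524] 0.020200928625319466
```

View pics/w2.png

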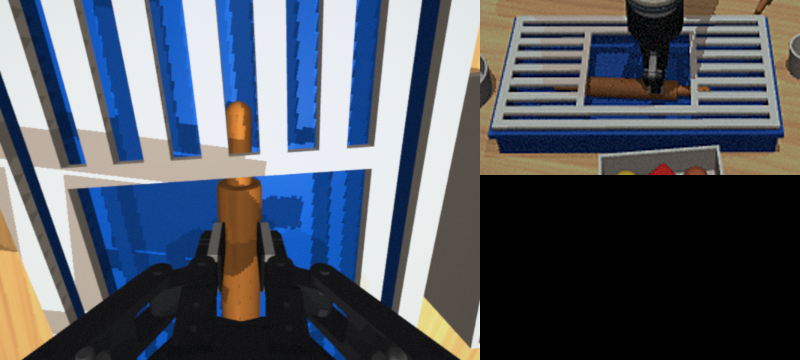

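The wrist view shows the barrel lying between the pads, almost touched, but there is no grip force. I'll close further and read the force.

```bash
python3 - <<'E'
from rig import manip as m
m.command_gripper(0.0,60); print(m.get_width(),m.get_grip_force(),m.get_contact_force(),m.get_position(),m.get_time())
m.hold(.1); print(m.get_width(),m.get_grip_force())
E
```

```text
0.0006134470325229212 7.184685096144676 [-0.18231092  0.03098659 13.75990365] [0.58670107 0.00099814 0.03162385] 5.625
1.6044208539924774e-05 7.174820601940155
```

```bash
python3 - <<'E'
from h import *
from rig import manip as m
w=m.camera("wrist")["image"]; s=m.camera("scene")["image"]; tp=m.camera("top")["image"]
o=np.zeros((600,800,3),np.uint8)
o[:300,:400]=cv2.resize(w[:,:],(400,300)); o[:300,400:]=cv2.resize(s[230:320,250:370],(400,300),interpolation=2)
o[300:,:400]=cv2.resize(w[200:440,160:480],(400,300)); o[300:,400:]=cv2.resize(tp[160:265,290:430],(400,300),interpolation=2)
cv2.imwrite("pics/w3.png",o[:,:,::-1])
E
```

```text
(no output)
```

View pics/w3.png

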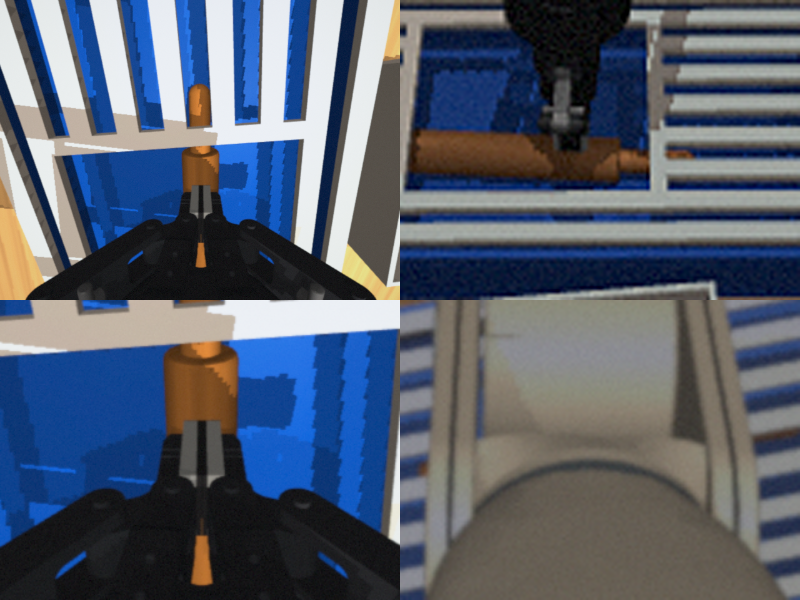

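The composite shows the closed fingertips resting on top of the barrel, not beside it. I'll measure the fingertip's height from the scene camera before choosing a lower depth.

```bash
python3 - <<'E'
from h import *
from rig import manip as m
c=np.load("pics/scene0.npz"); T=c["cam_to_world"]
for uv in([301,275],[301,271],[301,284],[301,263]):
    d=T[:3,:3]@[(uv[0]-c["cx"])/c["fx"],(uv[1]-c["cy"])/c["fy"],1]; o=T[:3,3]
    print(uv,"at x=.587:",(o+d*(.587-o[0])/d[0]).round(3))
q=np.array(m.get_joint_positions()); print(q.round(3), m.get_position(), m.get_ee_rot())
print(R.from_rotvec(m.get_ee_rot()).as_matrix().round(3))
im=m.camera("wrist")["image"]; print(m.get_contact_force())
E
```

```text
[301, 275] at x=.587: [0.587 0.001 0.025]
[301, 271] at x=.587: [0.587 0.001 0.039]
[301, 284] at x=.587: [ 0.587  0.    -0.008]
[301, 263] at x=.587: [0.587 0.002 0.066]
[-0.019  0.648  1.812  0.     0.676 -0.143] [0.58668531 0.00101307 0.03161857] [2.07626702 2.35267349 0.00522757]
[[-0.124  0.992  0.005]
 [ 0.992  0.124  0.   ]
 [-0.001  0.005 -1.   ]]
[ 0.10142734  0.42943719 14.2356064 ]
```

The forces agree with this: 7 N per pad and 14 N upward means the tips are pressing on the barrel's top. The body fits inside the hatch here, so I'll open and step down by force feel, then close again.

```bash
python3 - <<'E'
from h import *
from rig import manip as m
b=np.load("b.npy"); p,o=pose(b[0],b[1],.0205,0,yaw=b[2],s=-1,flip=-1)
m.servo_line([p[0],p[1],.05],o,rate=.1); m.command_gripper(.06,60); f0=np.array(m.get_contact_force())
for z in np.arange(.03,.007,-.003):
    m.servo_line([p[0],p[1],z],o,rate=.06); f=np.array(m.get_contact_force())-f0; print(round(z,3),f.round(1))
    if np.linalg.norm(f)>4: break
s=m.camera("scene")["image"]; w=m.camera("wrist")["image"]; x=np.zeros((300,800,3),np.uint8)
x[:,:400]=cv2.resize(w,(400,300)); x[:,400:]=cv2.resize(s[230:320,250:370],(400,300),interpolation=2)
cv2.imwrite("pics/w4.png",x[:,:,::-1]); print(m.get_position(),m.get_time())
E
```

```text
0.03 [-0.7  0.9  0.4]
0.027 [-1.6 -0.3 -0.1]
0.024 [-0.8  0.8 -0.5]
0.021 [-0.9  1.1 -0.8]
0.018 [-0.5 -0.5 -1.1]
0.015 [-1.5  0.3  0.6]
0.012 [-0.8  0.1 -0.9]
0.009 [-0.9  0.2 -0.4]
[0.58423544 0.00095277 0.00897172] 9.2167
```

View pics/w4.png

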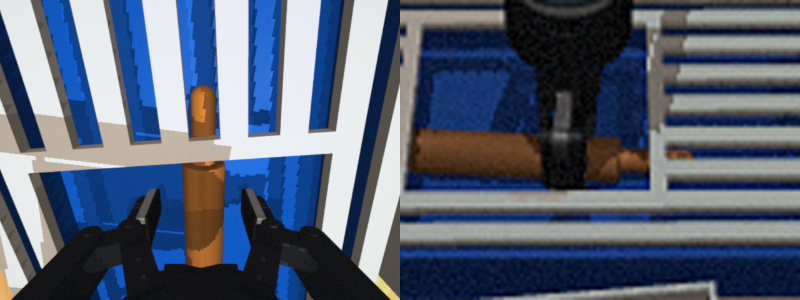

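The pin is between the open pads and there's still no floor contact at TCP z = 0.009. So the fingers reach about 22 mm less far than stated. I'll go 4 mm lower, close and check the force.

```bash
python3 - <<'E'
from h import *
from rig import manip as m
b=np.load("b.npy"); p,o=pose(b[0],b[1],.0205,0,yaw=b[2],s=-1,flip=-1)
m.servo_line([p[0],p[1],.0045],o,rate=.05); print(m.get_contact_force())
m.command_gripper(.036,60); print(m.get_width(),m.get_grip_force(),m.get_contact_force())
m.command_gripper(.0,60); print(m.get_width(),m.get_grip_force(),m.get_contact_force(),m.get_position(),m.get_time())
E
```

```text
[-0.20501998  0.99457669  0.79292981]
0.03610604673931426 0.0 [ 0.1108999  -0.56184871 -0.04387615]
0.028223280025883712 58.84215474128723 [-0.92709936  0.77154822  3.62264412] [0.58452031 0.00092397 0.00486651] 10.05
```

Gripped at 59 N. Now lift slightly, shift along, tilt, and check the tilt before pulling out.

```bash
python3 - <<'E'
from h import *
from rig import manip as m
b=np.load("b.npy"); k=dict(s=-1,flip=-1,d=-.0155)
def go(P,yaw=0,rate=.06):
    m.servo_line(*pose(*P,yaw=yaw,**k),rate=rate)
    print(P,np.round(m.get_contact_force(),1),round(m.get_width(),4),round(m.get_grip_force(),1),round(m.get_time(),2))
m.command_gripper(0,80)
go((b[0],b[1],.028,0),b[2])
for P in PATH[:6]:
    go(P)
    if np.linalg.norm(m.get_contact_force())>15: print("STOP");break
s=m.camera("scene")["image"]; w=m.camera("wrist")["image"]; x=np.zeros((300,800,3),np.uint8)
x[:,:400]=cv2.resize(w,(400,300)); x[:,400:]=cv2.resize(s[200:335,205:385],(400,300),interpolation=2)
cv2.imwrite("pics/w5.png",x[:,:,::-1])
E
```

```text
(np.float64(-0.1323563895274655), np.float64(0.003625821395039473), 0.028, 0) [ 0.2 -0.4 -1. ] 0.0274 78.7 10.55
(-0.178, 0, 0.028, 0) [-1.   0.  -0.9] 0.0274 78.6 11.47
(-0.174, 0, 0.022, 5) [ 0.9 -0.7 -0.5] 0.0277 78.6 11.78
(-0.17, 0, 0.018, 10) [-0.5 -0.8 -0.6] 0.0276 78.7 12.1
(-0.166, 0, 0.016, 14) [ 0.5  0.4 -1.7] 0.0278 78.7 12.41
(-0.15, 0, 0.016, 17) [ 0.1  0.5 -0.1] 0.0275 78.7 12.83
(-0.14, 0, 0.016, 20) [-0.2  0.8 -0.7] 0.0274 78.7 13.18
```

View pics/w5.png

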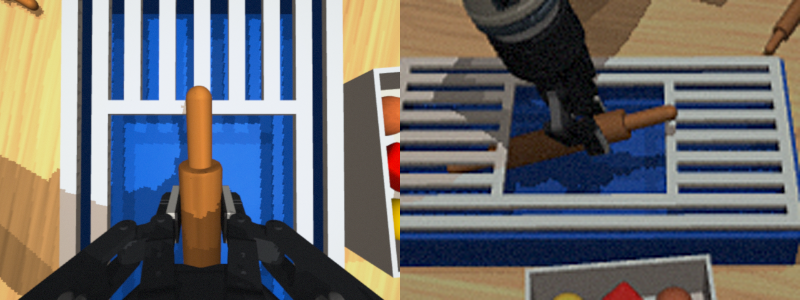

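The pin is slanted: its upper tip is above the grid and the other end is still below the bars, with no stray forces. Continue and pull it out.

```bash
python3 - <<'E'
from h import *
from rig import manip as m
k=dict(s=-1,flip=-1,d=-.0155)
for P in PATH[6:]:
    m.servo_line(*pose(*P,**k),rate=.07); f=np.round(m.get_contact_force(),1)
    if P[2]<.02: m.hold(.3)
    print(P,f,round(m.get_width(),4),round(m.get_grip_force(),1),round(m.get_time(),2))
    if np.linalg.norm(f)>15: print("STOP");break
m.hold(.5)
s=m.camera("scene")["image"]; w=m.camera("wrist")["image"]; x=np.zeros((300,800,3),np.uint8)
x[:,:400]=cv2.resize(w,(400,300)); x[:,400:]=cv2.resize(s[140:335,165:425],(400,300),interpolation=2)
cv2.imwrite("pics/w6.png",x[:,:,::-1])
E
```

```text
(-0.11, 0, 0.016, 25) [ 0.9 -0.5 -0.7] 0.0274 78.7 14.14
(-0.055, 0, 0.042, 25) [-0.2 -0.7 -1. ] 0.0274 78.7 15.16
(-0.055, 0, 0.14, 25) [-0.3 -1.1 -0.7] 0.0277 78.7 16.71
```

View pics/w6.png

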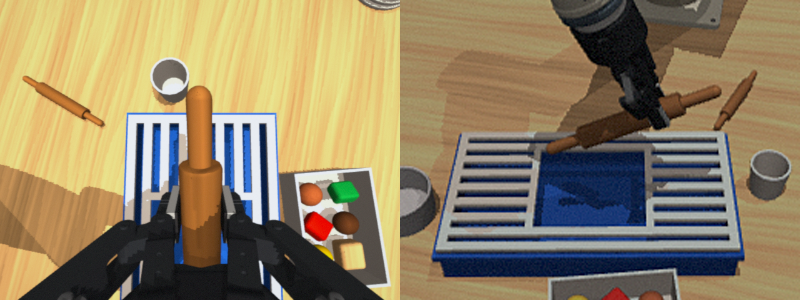

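The pin is out, slanted and held above the tray. The cup, saucepan and basket look undisturbed.

```bash
python3 -c "
from rig import manip as m
print(m.sign_off())"
```

```text
the job is handed in; nothing more can be done
None
```

I took the pin out through the hatch and handed the job in: it is held at about 79 N, roughly 25° off level, still and above the tray, with its lower tip about 140 mm above the table; the cup, saucepan and basket look unmoved, and no verdict was shown.

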